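# Test the large medal on the metal tester

## Task

Pick the large round medal up off the blue mat and set it down gently, not dropped, flat on the round black sensor pad of the metal tester, wholly within the pad, and let go of it. Then, with the medal lying there, twist the tester's start switch clockwise (seen from above) all the way to its stop and let it spring back, leaving the medal on the pad. Leave the other pieces on the mat, the cup and the loupe where they are.

Things in the scene. Friction and masses are not known exactly. Their poses are not given: they have to be found in the camera images.
- large_medal: the large round brass medal to be tested: a disc 46 mm in diameter and 6 mm thick (1 mm relief on its face), about 85 g, lying flat on the mat. Origin: centre of its underside; z is its axis. The blue felt mat is fixed, 250 x 400 mm, 3 mm thick: its top is at z = 0.003.
- small_medal: a small round brass medal, 30 mm in diameter and 5 mm thick, flat on the mat; not to be moved. Origin: centre of its underside.
- square_plaque: a square brass plaque, 40 x 40 x 6 mm, flat on the mat; not to be moved. Origin: centre of its underside.
- brass_cup: a bystander: upright open brass cup, 64 mm across and 80 mm high, beyond the work. Origin: centre of its underside.
- loupe: a bystander: black magnifier lying flat, round head 44 mm across and 12 mm high with a flat handle that reaches 88 mm along its -x. Origin: underside, centre of the round head.
- sensor_pad (a point): centre of the top face of the round black rubber sensor pad, 74 mm in diameter, raised 2 mm above the flat top of the tester. The tester is a fixed low grey instrument, 150 mm (its x) by 250 mm (its y) and 45 mm high, its top level; the axes are the tester's: z up, y towards the switch, which stands 120 mm from the pad's centre along y. A flush dark display, 34 x 110 mm, lies beyond the pad.
- switch_grip (a point): on the start switch's axis, halfway up its bar grip and 20 mm above the tester's top (65 mm above the table). The switch is an upright aluminium bar 44 mm long (the point's x), 12 mm wide (the point's y) and 26 mm high, whose top is 12 mm above the point, on a round black foot 44 mm across whose top is 13 mm below the point. The point turns with the switch; z up.
- start_switch (a joint): turn of the start switch in rad: 0 at rest, growing clockwise seen from above, stop at 1.2. A spring (about 0.13 N m at the stop) returns it to 0 when let go.
Mind the look-alikes: they are no part of the job. What is shaped like the large_medal but orange or pink is not meant.

How it is judged:
On the way, in this order (a step that is already met when the one before it is completed fails the run):
1. the large medal lies flat and wholly on the sensor pad, let go, with the switch not yet turned (horizontal distance between large_medal and sensor_pad below 0.014 m and z of large_medal in the frame of sensor_pad between -0.003 and 0.01 m and angle between the z axis of large_medal and the z axis of sensor_pad, either way round below 0.08 rad and contact force between the fingers and large_medal below 0.05 N and linear speed of large_medal below 0.02 m/s and value of joint start_switch below 0.15 rad), for 0.3 s.
2. the start switch is turned to its stop while the medal lies on the pad (horizontal distance between large_medal and sensor_pad below 0.014 m and z of large_medal in the frame of sensor_pad between -0.003 and 0.01 m and angle between the z axis of large_medal and the z axis of sensor_pad, either way round below 0.08 rad and value of joint start_switch above 1.1 rad), for 0.1 s.
At the end, for the whole second after the job is handed in: The large medal lies flat on the sensor pad (either face up, within 0.08 rad of level), its centre within 14 mm of the pad's centre, at rest and let go; the start switch is back below 0.1 rad; the small medal, the plaque, the cup and the loupe are within 20 mm of where they began, the cup upright (horizontal distance between large_medal and sensor_pad below 0.014 m and z of large_medal in the frame of sensor_pad between -0.003 and 0.01 m and angle between the z axis of large_medal and the z axis of sensor_pad, either way round below 0.08 rad and contact force between the fingers and large_medal below 0.05 N and linear speed of large_medal below 0.02 m/s and value of joint start_switch below 0.1 rad and contact force between the fingers and tester below 0.05 N and distance of each of small_medal, square_plaque, brass_cup, loupe from where it was at the start of the episode below 0.02 m and angle between brass_cup's own z axis and vertical below 0.1 rad); the robot touches nothing.
It fails at once if the large medal is dropped: it falls free more than 25 mm above the pad (contact force between anything else and large_medal below 0.01 N and z of large_medal in the frame of sensor_pad above 0.025 m).
It fails at once if the switch is turned past halfway while the medal is not on the pad (value of joint start_switch above 0.6 rad and horizontal distance between large_medal and sensor_pad above 0.037 m).
It fails at once if the small medal, the plaque, the cup or the loupe is moved more than 20 mm (distance of any of small_medal, square_plaque, brass_cup, loupe from where it was at the start of the episode above 0.02 m).
It also fails if it takes over 51 s, if anything falls off the work surface, if the arm or the gripper's body presses on something with over 40 N, if the wrist force passes 120 N, or if a joint passes its speed limit or range.

## Robot

A 7-joint arm with a two-finger parallel gripper is mounted at the origin on the work surface. World frame = base frame: x ahead of the robot, y to its left, z up, the work surface at z = 0. Lengths are in m, angles in rad, forces in N, time in s.
With the tool pointing down it reaches from about 0.4 to 0.9 m from the base axis. Payload 5.5 kg.
Tool frame: the origin (TCP) lies midway between the tips of the shut fingers; the grasp point (between the pads) lies 19 mm behind it; z points along the fingers, y is the line along which they close (so a half turn about z gives the same grasp; the last joint's range is limited). The gripper opens to 85 mm and grips with 20 to 120 N. Pads are 22 mm wide; open, the fingers measure 114 mm over their backs; the gripper's body (76 mm by 85 mm) begins 54 mm behind the grasp point. The pads swing forward as they close: fully open they stand 13 mm farther back than shut.
Start: joints at [1.57, 0.501, -0.427, 1.55, 0.221, 1.138, -0.21], TCP at [0.17, -0.628, 0.231] pointing down, gripper open.
Joint ranges: [-2.88, 2.88], [-0.31, 2.03], [-1.54, 1.56], [0.2, 2.42], [-1.41, 4.55], [0.19, 2.02], [-2.57, 2.57]. Speed limits (rad/s): [2.57, 2.57, 3.14, 3.14, 3.14, 3.14, 3.14].

## Interface

Orientations are given as a unit quaternion [x, y, z, w].
In Python, from cell import ctrl gives the robot as it stands.
- The arm moves only by the tool step_arm, never from a script. Its argument "steps" is text: rows parted by semicolons, each of 6 numbers parted by spaces: the shift along the tool's x, y, z scaled (see below), then the turn, a rotation vector about the tool's x, y, z scaled (see below). In form: tx ty tz rx ry rz; .... A call has 1 to 12 rows; each row is the pose to reach, as a shift and turn from the pose commanded when the call began, along the tool's axes at that moment; what a row does not reach only later rows make up. The controller multiplies each number of a shift by 0.4 m and each number of a turn by 45 degrees. A row lasts 1/8 s, in which the tool goes at most 62.5 mm and 10.7 degrees, less where a joint would pass 70% of its speed; a pose out of reach is approached as far as the arm can. A call with a number of a shift or a turn outside -1 to 1 is refused whole. A call with a gripper value outside its range is refused whole. "gripper" is the closure, from 0 (fully open) to 1 (shut), set as the call begins (left out, the last holds). The fingers move at their own pace and stop on an object; the grip force is fixed at half the most. Time passes only in rows, so rows that repeat a pose let the fingers close. It gives the time, the measured TCP pose, the force, the opening and the grip force at its end, in the units of the state.
- ctrl.observe(): the state, without advancing time (a new reading comes with each control period).
- ctrl.read_camera(name): name is "scene" or "top" or "wrist"; returns a dict with "img" (420x560x3 uint8, red, green, blue), "fovy" (degrees; the focal length in pixels is half the picture's height over the tangent of half this angle, whatever the lens; pixels are square), "cx", "cy" (the principal point, pixels), "k1" (the pictures are not rectified: a ray, as slopes to the right and down, at radius r is drawn at 1 + k1 r^2 times it, then the intrinsics apply), "origin" and "rotation" of the camera in the world; the wrist camera has in their place "T_tool_cam" (4x4, takes a point from camera to tool coordinates, whose origin is the TCP and whose axes are the flange's). Camera axes: x right, y up, looking along -z (the intrinsics and any distortion apply to the point x, -y, -z); pixel columns grow to the right and rows downward; lengths in m; the calibration is good to about 2 mm. A picture is of the moment at which its call begins: read the wrist's pose just before it. There is no depth.
- ctrl.job_done(): hands the job in; it is judged then, once.
Trained networks look in a picture, given as the dict that the camera call returned (one of the last four; its "shot" number tells which), for a name from the list of things; names that differ only in an ending like _2 or _b are one class to them, and where a whole thing is asked for, a point or a joint stands for the part that bears it (a point fixed in the world has none). Each returns a list of dicts, best first, with "p" (0 to 1); they miss things now and then, are a little off and sometimes report something else, mostly with a low value. They report only what shows in the picture. A call takes as long as a camera call. They do not tell look-alikes from the thing itself.
- ctrl.look_for(picture, query): "location" ([x, y, z] in m, in world coordinates, good to about 4 mm: the middle of the surface that is visible of it).
- ctrl.silhouettes(picture, query): "pixels" (420x560 bool, what is visible of it).
- ctrl.mark_of(picture, query): "location" ([x, y, z] in m, in world coordinates, good to about 4 mm: a listed point, or the origin of a listed thing).
The state is a dict: "t": time; "q": joint angles; "joint_velocities": joint speeds; "joint_torque": joint torques, N m; "eef_pos": TCP position; "orientation": TCP orientation; "contact_force": force on the tool from outside, world axes, zero at the start; "torque": the same for the moment, N m; "opening": finger opening in m; "gripper_force": force on a finger pad.
Only numpy, scipy, OpenCV 4.12 (cv2) and the standard library are available. Lean on these libraries where they do the work, as an engineer would, in place of code of your own. Each camera call takes 0.05 s, during which the arm holds its last target. There are 200 camera calls.

## Working session

There is one attempt and no reset: what is moved stays moved. The work goes in short steps, Python scripts to look and compute and a tool call to move; the robot and the scene stay as the last step left them, time stands still between calls to the robot, and variables do not carry over. Pictures are saved under pics/ and viewed, at most 12 in all, crops included, and the job is handed in when it is done.

Besides the shell and the picture viewer there is one more tool, called after "Request:" as name(argument=value, ...) on one line, values as JSON. step_arm: Moves the arm, as the interface text tells. Shifts and turns lie within -1 to 1; 1 stands for 0.4 m of shift or 45 degrees of turn. Its arguments: {"type":"object","properties":{"steps":{"type":"string"},"gripper":{"type":"number"}},"required":["steps"]}

```bash
mkdir -p pics; ls; cat > h.py <<'E'
import numpy as np, cv2
from scipy.spatial.transform import Rotation as R
from cell import ctrl
def cam(n):
    s=ctrl.observe(); p=ctrl.read_camera(n)
    if 'T_tool_cam' in p:
        T=np.eye(4);T[:3,:3]=R.from_quat(s['orientation']).as_matrix();T[:3,3]=s['eef_pos']
        T=T@np.array(p['T_tool_cam']); p['O'],p['Rm']=T[:3,3],T[:3,:3]
    else: p['O'],p['Rm']=np.array(p['origin']),np.array(p['rotation'])
    p['f']=210/np.tan(np.radians(p['fovy'])/2)
    return p
def K(p): return np.array([[p['f'],0,p['cx']],[0,p['f'],p['cy']],[0,0,1.]]),np.array([p['k1'],0,0,0.])
def px2w(p,uv,z):
    k,d=K(p); n=cv2.undistortPoints(np.array(uv,float).reshape(-1,1,2),k,d).reshape(-1,2)
    r=np.c_[n[:,0],-n[:,1],-np.ones(len(n))]@p['Rm'].T
    return p['O']+r*((z-p['O'][2])/r[:,2])[:,None]
def w2px(p,X):
    c=(np.atleast_2d(X)-p['O'])@p['Rm']; c=c*[1,-1,-1]
    k,d=K(p); return cv2.projectPoints(c,np.zeros(3),np.zeros(3),k,d)[0].reshape(-1,2)
def save(p,n,crop=None,s=1):
    im=p['img'][...,::-1]
    if crop: im=im[crop[1]:crop[3],crop[0]:crop[2]]
    cv2.imwrite('pics/'+n,cv2.resize(im,None,fx=s,fy=s,interpolation=cv2.INTER_CUBIC))
def cen(m): y,x=np.nonzero(m); return [x.mean().round(1),y.mean().round(1)]
E
python3 - <<'E'
from h import *
np.set_printoptions(precision=4,suppress=True)
p=cam('top'); save(p,'top.png'); print(p['O'],p['f'])
q=cam('scene'); save(q,'scene.png')
for im,nm in((p,'top'),(q,'scene')):
  for n in ['large_medal','small_medal','square_plaque','brass_cup','loupe','sensor_pad','switch_grip']:
    print(nm,n,[(np.round(d['location'],4),round(d['p'],2),w2px(im,d['location']).round()[0]) for d in ctrl.mark_of(im,n)])
E
```

```text
pics
[ 0.4699 -0.0099  0.8742] 398.35515014055665Traceback (most recent call last):
  File "<stdin>", line 7, in <module>
  File "h.py", line 18, in w2px
    c=(np.atleast_2d(X)-p['O'])@p['Rm']; c=c*[1,-1,-1]
      ~~~~~~~~~~~~~~~~~~~~~~~~~^~~~~~~~
ValueError: matmul: Input operand 1 has a mismatch in its core dimension 0, with gufunc signature (n?,k),(k,m?)->(n?,m?) (size 4 is different from 3)
```

```bash
sed -i "s/np.array(p\['origin'\]),np.array(p\['rotation'\])/np.array(p['origin']),R.from_quat(p['rotation']).as_matrix()/" h.py
python3 - <<'E'
from h import *
np.set_printoptions(precision=4,suppress=True)
p=cam('top'); save(p,'top.png'); print(p['O'],p['f'])
q=cam('scene'); save(q,'scene.png')
for im,nm in((p,'top'),(q,'scene')):
  for n in ['large_medal','small_medal','square_plaque','brass_cup','loupe','sensor_pad','switch_grip']:
    print(nm,n,[(np.round(d['location'],4),round(d['p'],2),w2px(im,d['location']).round()[0]) for d in ctrl.mark_of(im,n)])
E
```

```text
[ 0.4699 -0.0099  0.8742] 398.35515014055665
top large_medal [(array([ 0.3514, -0.0787, -0.0008]), 0.92, array([306., 295.])), (array([ 0.531 , -0.0707,  0.0051]), 0.9, array([301., 212.])), (array([ 0.7124, -0.0852,  0.0007]), 0.63, array([306., 131.]))]
top small_medal [(array([ 0.5199, -0.3267,  0.0052]), 0.56, array([419., 216.]))]
top square_plaque [(array([ 0.5232, -0.2036,  0.0048]), 0.57, array([362., 215.]))]
top brass_cup [(array([0.7437, 0.0524, 0.0011]), 0.97, array([244., 118.]))]
top loupe [(array([ 0.7378, -0.2494,  0.0008]), 0.81, array([379., 119.]))]
top sensor_pad [(array([0.5497, 0.1204, 0.0444]), 0.67, array([211., 203.]))]
top switch_grip [(array([0.5041, 0.2324, 0.0646]), 0.62, array([154., 225.]))]
scene large_medal [(array([ 0.5272, -0.0722,  0.0025]), 0.67, array([261., 213.])), (array([ 0.3482, -0.0767,  0.0024]), 0.59, array([310., 186.]))]
scene small_medal [(array([ 0.5218, -0.3317,  0.0052]), 0.6, array([196., 173.]))]
scene square_plaque [(array([ 0.5284, -0.0719,  0.0011]), 0.52, array([261., 213.])), (array([ 0.5285, -0.2047,  0.0041]), 0.43, array([224., 192.]))]
scene brass_cup [(array([0.7381, 0.0519, 0.0003]), 0.65, array([227., 279.]))]
scene loupe [(array([ 0.7368, -0.2495, -0.    ]), 0.81, array([142., 217.]))]
scene sensor_pad [(array([0.5463, 0.1218, 0.0455]), 0.68, array([320., 236.]))]
scene switch_grip [(array([0.4988, 0.2321, 0.0634]), 0.71, array([381., 242.]))]
```

View pics/top.png

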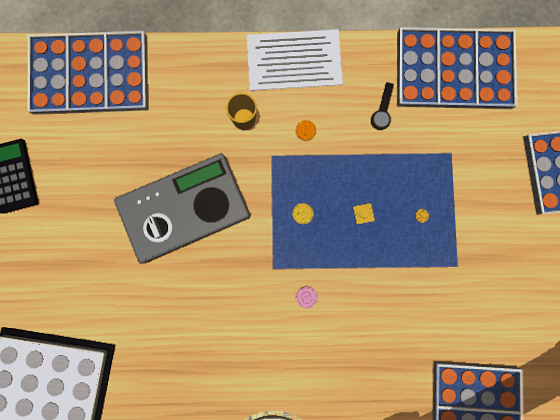

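View pics/scene.png

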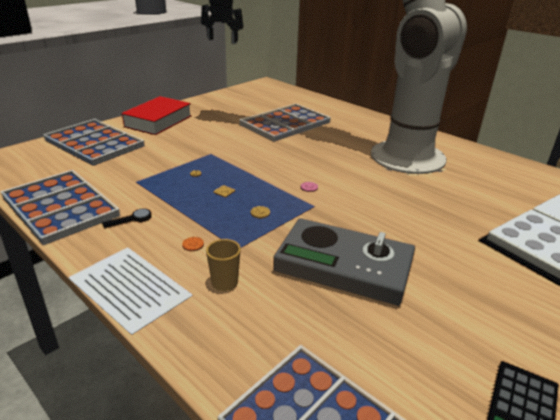

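Candidates (top view): yellow brass disc at (302,213) on the mat, orange disc at (306,131) and pink disc at (306,296), both off the mat. The brass one on the mat fits; I'll confirm it in a crop. The tester's pad is at (211,205) and its switch at (157,227).

```bash
python3 - <<'E'
from h import *
np.set_printoptions(precision=4,suppress=True)
p=cam('top'); 
im=p['img'][100:320,110:330,::-1]; cv2.imwrite('pics/crop.png',cv2.resize(im,None,fx=2.7,fy=2.7,interpolation=cv2.INTER_CUBIC))
q=cam('scene')
for im in(p,q):
  for n,z in (('large_medal',.009),('switch_grip',.07)):
    for d in ctrl.silhouettes(im,n): 
        c=cen(d['pixels']); print(n,round(d['p'],2),c,d['pixels'].sum(),px2w(im,[c],z))
# pad: dark blob ; bar: bright blob in top
g=cv2.cvtColor(p['img'],cv2.COLOR_RGB2HSV)
pad=np.zeros(g.shape[:2],bool); pad[180:230,188:236]=(g[...,2]<45)[180:230,188:236]
n,l,st,ce=cv2.connectedComponentsWithStats(pad.astype(np.uint8))
for i in range(1,n):
  if st[i,4]>200: print('pad',ce[i],st[i],px2w(p,[ce[i]],.047))
s=ctrl.observe(); print(s['t'],s['eef_pos'],R.from_quat(s['orientation']).as_matrix(),s['opening'])
E
```

```text
large_medal 0.81 [np.float64(305.9), np.float64(297.1)] 384 [[ 0.3492 -0.0768  0.009 ]]
large_medal 0.75 [np.float64(302.0), np.float64(213.5)] 336 [[ 0.5281 -0.0719  0.009 ]]
large_medal 0.52 [np.float64(305.1), np.float64(130.4)] 364 [[ 0.7125 -0.0823  0.009 ]]
switch_grip 0.7 [np.float64(156.2), np.float64(226.9)] 368 [[0.5007 0.2263 0.07  ]]
switch_grip 0.6 [np.float64(302.1), np.float64(213.7)] 343 [[ 0.5236 -0.0678  0.07  ]]
large_medal 0.74 [np.float64(259.9), np.float64(211.7)] 193 [[ 0.5338 -0.0695  0.009 ]]
large_medal 0.59 [np.float64(192.1), np.float64(243.4)] 251 [[ 0.7225 -0.078   0.009 ]]
large_medal 0.56 [np.float64(308.3), np.float64(186.2)] 105 [[ 0.3601 -0.072   0.009 ]]
switch_grip 0.92 [np.float64(378.4), np.float64(246.6)] 361 [[0.5219 0.2415 0.07  ]]
pad [210.9226 204.3631] [194 188  35  34 917] [[0.547  0.1202 0.047 ]]
1.25 [ 0.1695 -0.6275  0.2313] [[ 0.9654  0.2608  0.    ]
 [ 0.2608 -0.9654 -0.    ]
 [ 0.      0.     -1.    ]] 0.08551125258215318
```

View pics/crop.png

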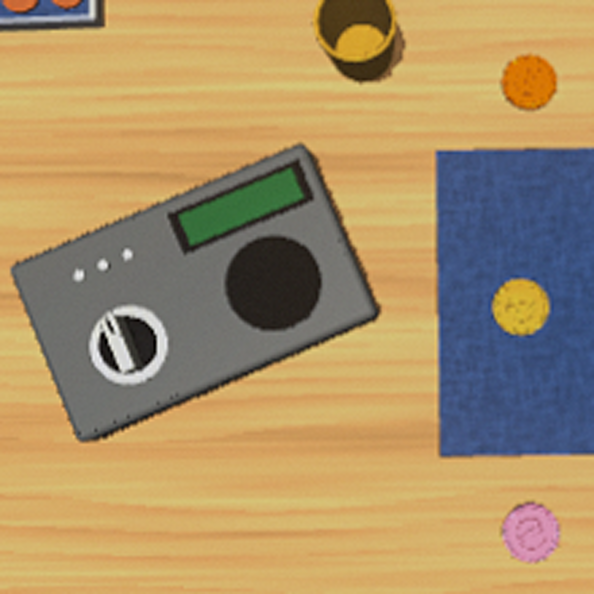

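The crop confirms it: the brass disc on the mat, crop (521,306), is the medal. The pink (530,532) and orange (529,82) discs are look-alikes. The switch bar lies along the tester's x at rest. Moving off now.

Request:
step_arm(steps="0.77 -0.64 0.08 0 0 -0.187; 0.77 -0.64 0.08 0 0 -0.187; 0.77 -0.64 0.08 0 0 -0.187; 0.77 -0.64 0.08 0 0 -0.187; 0.77 -0.64 0.08 0 0 -0.187; 0.77 -0.64 0.08 0 0 -0.187; 0.77 -0.64 0.08 0 0 -0.187; 0.77 -0.64 0.08 0 0 -0.187", gripper=0.25)

```text
t: 2.25
eef_pos: [0.4018, -0.2976, 0.1996]
orientation: [0.978, 0.207, 0.0, -0.0]
contact_force: [-0.1, -0.5, -0.1]
opening: 0.0644
gripper_force: 0.0
```

```bash
cat >> h.py <<'E'
def go(xyz,yaw_deg):
    s=ctrl.observe(); r=R.from_quat(s['orientation']); m=r.as_matrix()
    c,n=np.cos(np.radians(yaw_deg)),np.sin(np.radians(yaw_deg))
    t=R.from_matrix(np.array([[c,n,0],[n,-c,0],[0,0,-1.]]))
    rv=(r.inv()*t).as_rotvec(degrees=True)/45
    d=np.array(xyz)-s['eef_pos']
    print('row',np.round(m.T@d/.4,4),np.round(rv,4),'dist',np.linalg.norm(d).round(4),'rows',np.linalg.norm(d)/.0625)
    print('t',s['t'],'pos',np.round(s['eef_pos'],4),'yaw',np.degrees(np.arctan2(m[1,0],m[0,0])).round(2),'q',np.round(s['q'],2),'F',np.round(s['contact_force'],2),'open',round(s['opening'],4),'gf',s['gripper_force'])
E
python3 -c "
from h import *
go([.528,-.072,.14],23.5)"
```

```text
row [ 0.5165 -0.3883  0.1493] [ 0.0002 -0.001   0.0076] dist 0.2653 rows 4.244672662151866
t 2.25 pos [ 0.4018 -0.2976  0.1996] yaw 23.84 q [ 1.13  0.3  -0.63  1.95  0.21  0.96 -0.76] F [-0.11 -0.52 -0.11] open 0.0644 gf 0.0
```

Request:
step_arm(steps="0.517 -0.388 0.15 0 0 0.0076; 0.517 -0.388 0.15 0 0 0.0076; 0.517 -0.388 0.15 0 0 0.0076; 0.517 -0.388 0.15 0 0 0.0076; 0.517 -0.388 0.15 0 0 0.0076; 0.517 -0.388 0.15 0 0 0.0076")

```text
t: 3.0
eef_pos: [0.5277, -0.0755, 0.139]
orientation: [0.98, 0.201, -0.0, -0.0]
contact_force: [-0.4, -0.5, 0.7]
opening: 0.0641
gripper_force: 0.0
```

```bash
python3 - <<'E'
from h import *
go([.528,-.072,.05],23.5)
p=cam('wrist'); save(p,'w1.png')
for d in ctrl.silhouettes(p,'large_medal'): c=cen(d['pixels']); print(d['p'],c,d['pixels'].sum(),px2w(p,[c],.009))
for d in ctrl.mark_of(p,'large_medal'): print(d['p'],d['location'])
E
```

```text
row [ 0.0042 -0.0077  0.2224] [-0.0003  0.001  -0.0058] dist 0.089 rows 1.4245608447420925
t 3.0 pos [ 0.5277 -0.0755  0.139 ] yaw 23.24 q [ 0.63  0.46 -0.67  1.92  0.36  0.88 -1.39] F [-0.39 -0.53  0.71] open 0.0641 gf 0.0
0.89 [np.float64(275.3), np.float64(196.3)] 2574 [[ 0.52892312 -0.071882    0.009     ]]
0.56 [np.float64(209.4), np.float64(361.9)] 1348 [[ 0.35348459 -0.07854285  0.009     ]]
0.97 [0.3476, -0.0731, 0.001]
0.94 [0.5329, -0.067, 0.0036]
```

View pics/w1.png

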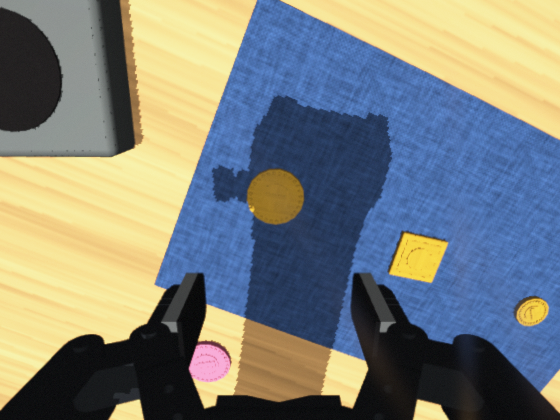

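The wrist view shows the brass medal at (275,196), which measures (0.529,-0.072) and agrees with the top view. Descending.

Request:
step_arm(steps="0.0065 -0.007 0.15 0 0 0; 0.0065 -0.007 0.28 0 0 0; 0.0065 -0.007 0.295 0 0 0; 0.0065 -0.007 0.295 0 0 0; 0.0065 -0.007 0.295 0 0 0", gripper=0.36)

```text
t: 3.78
eef_pos: [0.531, -0.0723, 0.0236]
orientation: [0.98, 0.201, 0.002, 0.001]
contact_force: [0.4, -0.6, 1.1]
opening: 0.0546
gripper_force: 0.0
```

```bash
python3 - <<'E'
from h import *
go([.529,-.072,.01],23.5)
p=cam('wrist'); save(p,'w2.png')
for d in ctrl.silhouettes(p,'large_medal'): c=cen(d['pixels']); print(d['p'],c,d['pixels'].sum(),px2w(p,[c],.009))
E
```

```text
row [-0.0043 -0.0028  0.0341] [ 0.0031 -0.0042 -0.0081] dist 0.0138 rows 0.22042065423238907
t 3.775 pos [ 0.531  -0.0723  0.0236] yaw 23.14 q [ 0.52  0.64 -0.55  1.97  0.52  0.67 -1.52] F [ 0.4  -0.56  1.06] open 0.0546 gf 0.0
0.81 [np.float64(276.6), np.float64(267.6)] 6159 [[ 0.53017291 -0.07122287  0.009     ]]
```

View pics/w2.png

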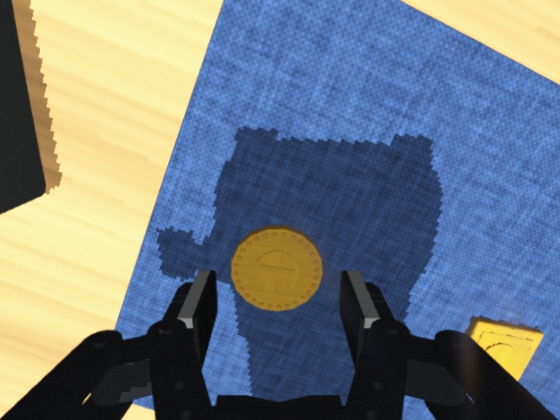

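The medal (277,268) lies between the open fingers. Feeling down gently.

Request:
step_arm(steps="-0.003 -0.001 0.015 0 0 0; -0.003 -0.001 0.025 0 0 0; -0.003 -0.001 0.03 0 0 0; -0.003 -0.001 0.03 0 0 0")

```text
t: 4.38
eef_pos: [0.5275, -0.0716, 0.009]
orientation: [0.98, 0.201, -0.0, -0.0]
contact_force: [0.7, -0.0, 0.9]
opening: 0.0551
gripper_force: 0.0
```

Request:
step_arm(steps="0 0 0.004 0 0 0; 0 0 0.008 0 0 0; 0 0 0.008 0 0 0")

```text
t: 4.75
eef_pos: [0.5277, -0.0717, 0.006]
orientation: [0.98, 0.201, -0.0, -0.0]
contact_force: [0.5, 0.5, 0.2]
opening: 0.0546
gripper_force: 0.0
```

Request:
step_arm(steps="0.002 0 0.004 0 0 0; 0.002 0 0.008 0 0 0; 0.002 0 0.008 0 0 0")

```text
t: 5.12
eef_pos: [0.5284, -0.0713, 0.0028]
orientation: [0.98, 0.201, -0.0, -0.0]
contact_force: [-1.1, 0.5, -0.3]
opening: 0.0546
gripper_force: 0.0
```

Request:
step_arm(steps="0 0 0.003 0 0 0; 0 0 0.005 0 0 0; 0 0 0.005 0 0 0")

```text
t: 5.5
eef_pos: [0.5285, -0.0714, 0.0009]
orientation: [0.98, 0.201, -0.0, -0.0]
contact_force: [-0.1, -0.9, -0.2]
opening: 0.0544
gripper_force: 0.0
```

Request:
step_arm(steps="0 0 0.003 0 0 0; 0 0 0.005 0 0 0; 0 0 0.005 0 0 0")

```text
t: 5.88
eef_pos: [0.5285, -0.0714, -0.0008]
orientation: [0.98, 0.201, -0.0, 0.0]
contact_force: [-2.2, -0.2, 5.4]
opening: 0.0545
gripper_force: 2.1
```

```bash
python3 - <<'E'
from h import *
go([.529,-.072,.002],23.5)
p=cam('wrist'); save(p,'w3.png',(170,190,390,360),3.4)
for d in ctrl.silhouettes(p,'large_medal')[:1]: c=cen(d['pixels']); print(d['p'],c,d['pixels'].sum(),px2w(p,[c],.009))
E
```

```text
row [ 0.0005  0.0018 -0.007 ] [ 0.0004  0.0002 -0.0068] dist 0.0029 rows 0.046464522143250434
t 5.875 pos [ 0.5285 -0.0714 -0.0008] yaw 23.19 q [ 0.5   0.68 -0.52  1.97  0.55  0.63 -1.55] F [-2.17 -0.22  5.38] open 0.0545 gf 2.1432868391275406
0.62 [np.float64(280.3), np.float64(290.0)] 8187 [[ 0.53029615 -0.07097423  0.009     ]]
```

View pics/w3.png

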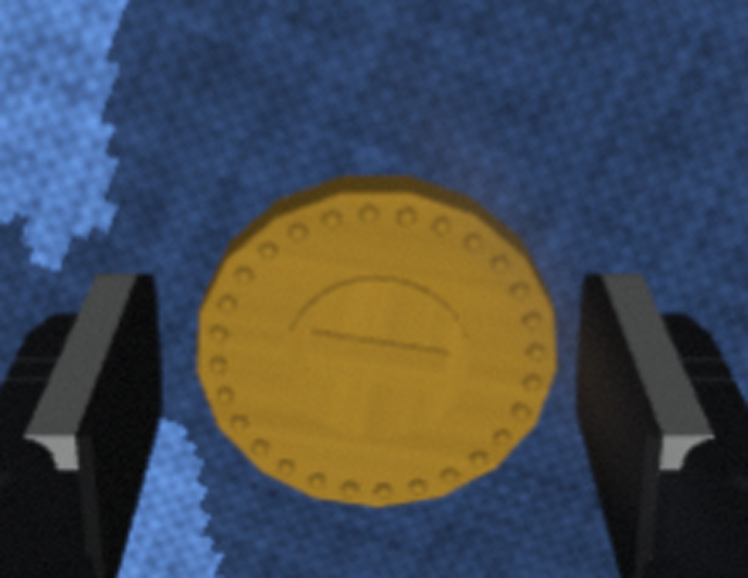

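The fingers rest on the mat on either side of the medal, with a gap at both sides: left at crop columns 160–197, right at 557–583. I'll lift slightly and close.

Request:
step_arm(steps="0.003 0.001 -0.006 0 0 0; 0.003 0.001 -0.007 0 0 0; 0.003 0.001 -0.007 0 0 0")

```text
t: 6.35
eef_pos: [0.5298, -0.0713, 0.0016]
orientation: [0.98, 0.201, 0.0, -0.0]
contact_force: [-0.2, -1.2, -0.5]
opening: 0.0549
gripper_force: 0.0
```

Request:
step_arm(steps="0 0 0 0 0 0; 0 0 0 0 0 0; 0 0 0 0 0 0; 0 0 0 0 0 0; 0 0 0 0 0 0; 0 0 0 0 0 0", gripper=1)

```text
t: 7.1
eef_pos: [0.5298, -0.0713, 0.0022]
orientation: [0.98, 0.201, -0.0, 0.0]
contact_force: [-1.7, 0.7, 6.9]
opening: 0.0425
gripper_force: 59.8
```

Request:
step_arm(steps="0 0 -0.05 0 0 0; 0 0 -0.15 0 0 0; 0 0 -0.25 0 0 0; 0 0 -0.25 0 0 0; 0 0 -0.25 0 0 0")

```text
t: 7.72
eef_pos: [0.5294, -0.0716, 0.102]
orientation: [0.98, 0.201, -0.0, 0.0]
contact_force: [-0.0, 0.3, -0.8]
opening: 0.0422
gripper_force: 61.0
```

```bash
python3 - <<'E'
from h import *
go([.547,.120,.12],23.5)
p=cam('wrist'); save(p,'w4.png',(100,150,460,420),2.2)
for d in ctrl.silhouettes(p,'large_medal'): c=cen(d['pixels']); print(d['p'],c,d['pixels'].sum())
for d in ctrl.mark_of(p,'sensor_pad'): print(d['p'],d['location'])
m=(p['img'].max(2)<50).astype(np.uint8)
E
```

```text
row [ 0.2289 -0.4231 -0.0454] [ 0.0007  0.0002 -0.0072] dist 0.1933 rows 3.092160712823674
t 7.725 pos [ 0.5294 -0.0716  0.102 ] yaw 23.17 q [ 0.6   0.52 -0.64  1.94  0.42  0.82 -1.44] F [-0.02  0.31 -0.82] open 0.0422 gf 61.019160747528076
0.93 [np.float64(278.1), np.float64(288.5)] 7699
0.45 [np.float64(222.2), np.float64(386.7)] 162
```

View pics/w4.png

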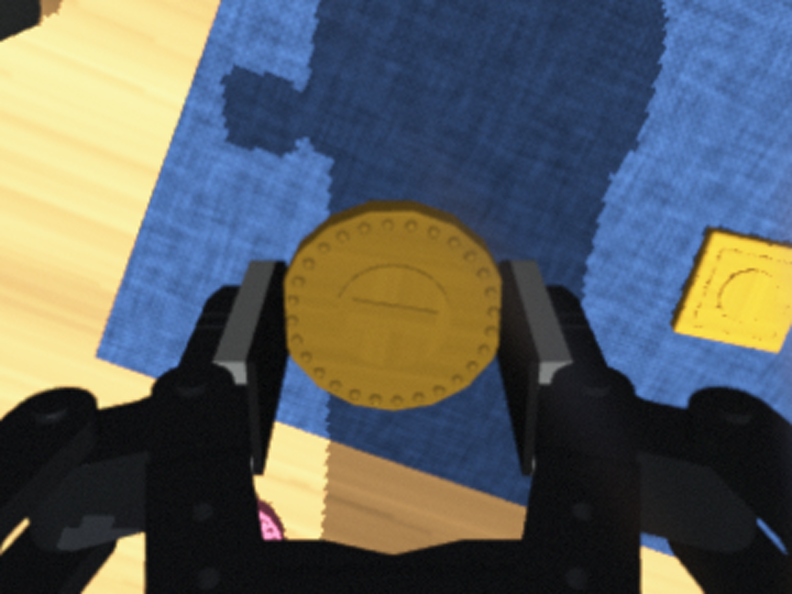

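The medal is held level, at crop (392,305). Carrying it to the pad.

Request:
step_arm(steps="0.07 -0.12 -0.045 0 0 0; 0.15 -0.26 -0.045 0 0 0; 0.21 -0.38 -0.045 0 0 0; 0.229 -0.423 -0.045 0 0 0; 0.229 -0.423 -0.045 0 0 0; 0.229 -0.423 -0.045 0 0 0; 0.229 -0.423 -0.045 0 0 0")

```text
t: 8.75
eef_pos: [0.5475, 0.1177, 0.1193]
orientation: [0.98, 0.199, -0.0, 0.001]
contact_force: [-0.1, -0.2, -1.0]
opening: 0.0424
gripper_force: 61.1
```

```bash
python3 - <<'E'
from h import *
go([.547,.120,.06],23.5)
p=cam('top'); g=p['img'].max(2)
for n in ('sensor_pad','large_medal','switch_grip'): print(n,[(d['location'],d['p']) for d in ctrl.mark_of(p,n)])
p=cam('wrist'); save(p,'w5.png')
for n in ('sensor_pad','large_medal','switch_grip'): print(n,[(d['location'],d['p']) for d in ctrl.mark_of(p,n)])
for d in ctrl.silhouettes(p,'large_medal')[:1]:
  c=cen(d['pixels']); print(c,px2w(p,[c],.127))
E
```

```text
row [ 0.0013 -0.006   0.1483] [ 0.0012  0.0014 -0.0113] dist 0.0594 rows 0.9496548410655884
t 8.75 pos [0.5475 0.1177 0.1193] yaw 22.99 q [ 0.26  0.54 -0.67  1.87  0.42  0.88 -1.78] F [-0.11 -0.22 -0.98] open 0.0424 gf 61.11008048057556
sensor_pad [([0.5441, 0.1177, 0.0435], 0.74)]
large_medal [([0.7157, -0.0849, -0.0008], 0.84), ([0.3487, -0.0793, -0.0029], 0.71)]
switch_grip []
sensor_pad [([0.5503, 0.1216, 0.0533], 0.75)]
large_medal [([0.547, 0.1237, 0.1191], 0.92)]
switch_grip [([0.4991, 0.2346, 0.0633], 0.81)]
[np.float64(278.1), np.float64(288.3)] [[0.54828444 0.12023448 0.127     ]]
```

View pics/w5.png

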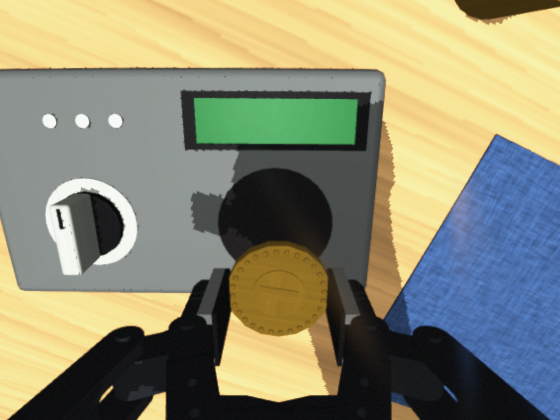

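The pad centre is at about (276,222) and the medal above it at (278,288). The camera views it obliquely, and the positions agree within about 2 mm. Lowering.

Request:
step_arm(steps="0 -0.003 0.06 0 0 0; 0 -0.003 0.13 0 0 0; 0 -0.003 0.165 0 0 0; 0 -0.003 0.17 0 0 0; 0 -0.003 0.17 0 0 0; 0 -0.003 0.17 0 0 0")

```text
t: 9.95
eef_pos: [0.5477, 0.1217, 0.0527]
orientation: [0.98, 0.201, 0.001, 0.0]
contact_force: [-0.1, 0.4, -0.7]
opening: 0.0426
gripper_force: 61.1
```

Request:
step_arm(steps="0 0 0.002 0 0 0; 0 0 0.003 0 0 0; 0 0 0.003 0 0 0")

```text
t: 10.32
eef_pos: [0.5469, 0.1214, 0.0506]
orientation: [0.98, 0.201, 0.0, 0.0]
contact_force: [-0.5, 0.2, -0.8]
opening: 0.0423
gripper_force: 61.1
```

Request:
step_arm(steps="0 0.002 0.003 0 0 0; 0 0.002 0.006 0 0 0; 0 0.002 0.006 0 0 0")

```text
t: 10.7
eef_pos: [0.5471, 0.1206, 0.048]
orientation: [0.98, 0.201, -0.0, -0.0]
contact_force: [-0.2, -0.6, -0.1]
opening: 0.0427
gripper_force: 61.1
```

Request:
step_arm(steps="0 0 0.002 0 0 0; 0 0 0.004 0 0 0; 0 0 0.004 0 0 0")

```text
t: 11.08
eef_pos: [0.5471, 0.1207, 0.0464]
orientation: [0.98, 0.201, -0.0, 0.0]
contact_force: [-0.2, -0.1, -1.3]
opening: 0.0423
gripper_force: 61.1
```

Request:
step_arm(steps="0 0 0.002 0 0 0; 0 0 0.003 0 0 0; 0 0 0.003 0 0 0")

```text
t: 11.45
eef_pos: [0.5472, 0.1207, 0.0463]
orientation: [0.98, 0.201, 0.0, 0.0]
contact_force: [-2.5, -1.7, 8.2]
opening: 0.0425
gripper_force: 62.2
```

Contact with the pad. Release and rise.

Request:
step_arm(steps="0 0 -0.001 0 0 0; 0 0 -0.001 0 0 0; 0 0 -0.001 0 0 0; 0 0 -0.001 0 0 0; 0 0 -0.001 0 0 0", gripper=0.2)

```text
t: 12.08
eef_pos: [0.5471, 0.1207, 0.0456]
orientation: [0.98, 0.201, -0.0, -0.0]
contact_force: [-0.5, -1.5, -0.3]
opening: 0.0686
gripper_force: 0.0
```

Request:
step_arm(steps="0 0 -0.02 0 0 0; 0 0 -0.08 0 0 0; 0 0 -0.2 0 0 0; 0 0 -0.26 0 0 0; 0 0 -0.26 0 0 0; 0 0 -0.26 0 0 0")

```text
t: 12.82
eef_pos: [0.5467, 0.1203, 0.1493]
orientation: [0.98, 0.201, -0.0, 0.0]
contact_force: [-0.2, -0.2, -0.4]
opening: 0.0683
gripper_force: 0.0
```

```bash
python3 - <<'E'
from h import *
go([.499,.231,.15],203.5)
p=cam('wrist'); save(p,'w6.png')
for n,z in (('large_medal',.053),('switch_grip',.06)):
  for d in ctrl.silhouettes(p,n): c=cen(d['pixels']); print(n,d['p'],c,d['pixels'].sum(),px2w(p,[c],z))
for n in ('sensor_pad','large_medal','switch_grip'): print(n,[(d['location'],d['p']) for d in ctrl.mark_of(p,n)])
E
```

```text
row [-0.0008 -0.3014 -0.0018] [ 1.5000e-03 -5.0000e-04  3.9927e+00] dist 0.1206 rows 1.9292252851562874
t 12.825 pos [0.5467 0.1203 0.1493] yaw 23.17 q [ 0.28  0.5  -0.7   1.85  0.39  0.94 -1.76] F [-0.22 -0.22 -0.4 ] open 0.0683 gf 0.0
large_medal 0.56 [np.float64(278.3), np.float64(212.8)] 3132 [[0.5467347  0.12075368 0.053     ]]
switch_grip 0.97 [np.float64(108.6), np.float64(213.2)] 3401 [[0.5023689  0.22979445 0.06      ]]
sensor_pad []
large_medal [([0.5502, 0.125, 0.0484], 0.8)]
switch_grip [([0.4972, 0.2369, 0.064], 0.59)]
```

View pics/w6.png

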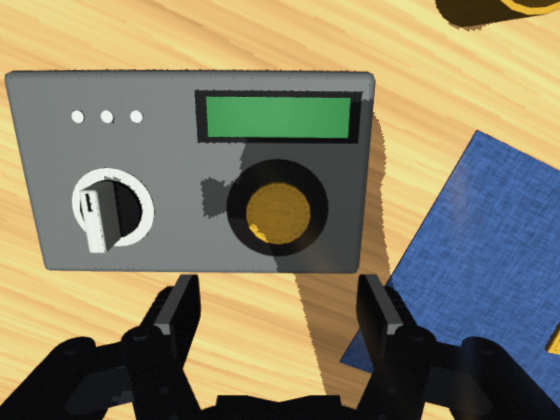

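The medal lies at (278,213) inside the pad, whose centre is about (277,207), and it has been let go. Joint 7 has no room to turn clockwise from here, so I'll do a half turn counter-clockwise while moving over the switch.

Request:
step_arm(steps="0 -0.3 0 0 0 -1; 0 -0.3 0 0 0 -1; 0 -0.3 0 0 0 -1; 0 -0.3 0 0 0 -1; 0 -0.3 0 0 0 -1", gripper=0.3)

```text
t: 13.75
eef_pos: [0.4997, 0.2311, 0.1493]
orientation: [0.828, 0.561, -0.0, -0.0]
contact_force: [-0.2, -0.8, -0.7]
opening: 0.0599
gripper_force: 0.0
```

```bash
python3 -c "
from h import *
go([.499,.231,.15],203.5)"
```

```text
row [-0.0008 -0.0015 -0.0018] [-7.0000e-04 -1.5000e-03 -3.0065e+00] dist 0.001 rows 0.01599447979821084
t 13.75 pos [0.4997 0.2311 0.1493] yaw 68.21 q [ 0.21  0.55 -0.89  1.87  0.52  0.98 -1.3 ] F [-0.19 -0.75 -0.73] open 0.0599 gf 0.0
```

Request:
step_arm(steps="0 0 0 0 0 -1; 0 0 0 0 0 -1; 0 0 0 0 0 -1; 0 0 0 0 0 -1; 0 0 0 0 0 -1")

```text
t: 14.38
eef_pos: [0.4999, 0.2307, 0.1493]
orientation: [0.552, 0.834, -0.0, -0.0]
contact_force: [0.1, -0.0, 1.2]
opening: 0.0597
gripper_force: 0.0
```

Request:
step_arm(steps="0 0 0 0 0 -1; 0 0 0 0 0 -1; 0 0 0 0 0 -1; 0 0 0 0 0 -1; 0 0 0 0 0 -1")

```text
t: 15.0
eef_pos: [0.4998, 0.2308, 0.1494]
orientation: [0.191, 0.982, 0.0, -0.0]
contact_force: [-0.3, -1.1, -0.5]
opening: 0.0598
gripper_force: 0.0
```

Request:
step_arm(steps="0 0 0 0 0 -1; 0 0 0 0 0 -1; 0 0 0 0 0 -1; 0 0 0 0 0 -1; 0 0 0 0 0 -1; 0 0 0 0 0 -1")

```text
t: 15.75
eef_pos: [0.4998, 0.231, 0.1496]
orientation: [-0.199, 0.98, -0.0, -0.0]
contact_force: [0.9, 0.9, 0.2]
opening: 0.0597
gripper_force: 0.0
```

```bash
python3 - <<'E'
from h import *
go([.499,.231,.15],203.5)
p=cam('wrist'); save(p,'w7.png')
for n,z in (('switch_grip',.065),):
  for d in ctrl.silhouettes(p,n): c=cen(d['pixels']); print(n,d['p'],c,d['pixels'].sum(),px2w(p,[c],z))
for n in ('sensor_pad','large_medal','switch_grip'): print(n,[(d['location'],d['p']) for d in ctrl.mark_of(p,n)])
# top of bar predicted for a guess of the switch axis
c=np.array([.499,.2305]); a=np.radians(23.5); ux=np.array([np.cos(a),np.sin(a)]); uy=np.array([-np.sin(a),np.cos(a)])
for sx,sy in ((1,1),(1,-1),(-1,-1),(-1,1)): print(sx,sy,w2px(p,np.r_[c+.022*sx*ux+.006*sy*uy,.077]).round(1))
print('foot centre',w2px(p,np.r_[c,.052]).round(1))
E
```

```text
row [ 0.0019  0.0008 -0.001 ] [ 0.0001 -0.0004 -0.0132] dist 0.0009 rows 0.014772857795113172
t 15.75 pos [0.4998 0.231  0.1496] yaw -157.09 q [ 0.45  0.87 -1.37  1.86  0.92  1.24  0.75] F [0.87 0.94 0.2 ] open 0.0597 gf 0.0
switch_grip 0.8 [np.float64(279.2), np.float64(218.0)] 3104 [[0.4974418  0.23153364 0.065     ]]
sensor_pad []
large_medal [([0.5496, 0.1228, 0.0474], 0.89)]
switch_grip [([0.5014, 0.2353, 0.0625], 0.76), ([0.5482, 0.1239, 0.05], 0.16)]
1 1 [[286.2 256.5]]
1 -1 [[268.2 256.7]]
-1 -1 [[266.9 193. ]]
-1 1 [[286.  192.8]]
foot centre [[277.  213.3]]
```

View pics/w7.png

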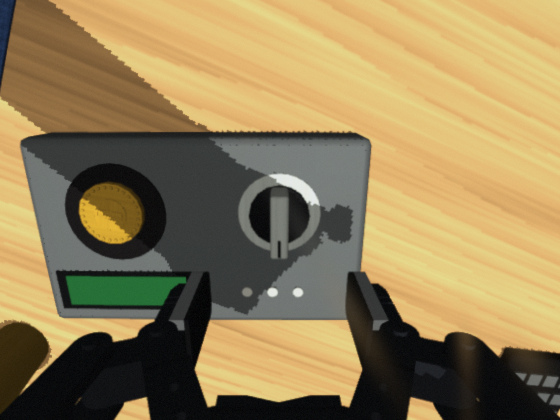

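The bar is upright in view, (279,190)–(280,258), midway between the fingers. The medal is still on the pad at (110,212). Descending to grip the bar.

Request:
step_arm(steps="0.001 0.003 0.1 0 0 -0.013; 0.001 0.003 0.19 0 0 -0.013; 0.001 0.003 0.225 0 0 -0.013; 0.001 0.003 0.23 0 0 -0.013; 0.001 0.003 0.23 0 0 -0.013; 0.001 0.003 0.23 0 0 -0.013")

```text
t: 16.75
eef_pos: [0.4998, 0.2325, 0.0589]
orientation: [-0.206, 0.979, 0.0, 0.001]
contact_force: [0.4, -0.2, 0.5]
opening: 0.0597
gripper_force: 0.0
```

Request:
step_arm(steps="0 0 0 0 0 0; 0 0 0 0 0 0; 0 0 0 0 0 0; 0 0 0 0 0 0; 0 0 0 0 0 0; 0 0 0 0 0 0; 0 0 0 0 0 0", gripper=1)

```text
t: 17.62
eef_pos: [0.4994, 0.2316, 0.0581]
orientation: [-0.206, 0.979, -0.0, 0.0]
contact_force: [-0.0, -2.4, 5.2]
opening: 0.0109
gripper_force: 58.9
```

```bash
python3 -c "
from h import *
go([.499,.232,.058],203.5);print(ctrl.observe()['torque'])"
```

```text
row [0.0005 0.0014 0.0003] [-0.0011  0.0002  0.0051] dist 0.0006 rows 0.009691363196702253
t 17.625 pos [0.4994 0.2316 0.0581] yaw -156.27 q [ 0.38  0.97 -1.24  1.91  1.05  1.12  0.69] F [-0.02 -2.39  5.16] open 0.0109 gf 58.895612955093384
[-0.55442768  0.19313925 -0.2648419 ]
```

Gripped. Turning clockwise (+rz).

Request:
step_arm(steps="0 0 0 0 0 0.15; 0 0 0 0 0 0.33; 0 0 0 0 0 0.51; 0 0 0 0 0 0.7; 0 0 0 0 0 0.88; 0 0 0 0 0 1; 0 0 0 0 0 1")

```text
t: 18.5
eef_pos: [0.4994, 0.2332, 0.0581]
orientation: [0.183, 0.983, 0.001, 0.0]
contact_force: [0.8, 2.5, 1.6]
opening: 0.0109
gripper_force: 59.3
```

Request:
step_arm(steps="0 0 0 0 0 0.15; 0 0 0 0 0 0.3; 0 0 0 0 0 0.42; 0 0 0 0 0 0.5; 0 0 0 0 0 0.54; 0 0 0 0 0 0.54; 0 0 0 0 0 0.54")

```text
t: 19.38
eef_pos: [0.4999, 0.2339, 0.0582]
orientation: [0.385, 0.923, 0.002, 0.0]
contact_force: [3.2, 4.1, -0.8]
opening: 0.0108
gripper_force: 59.0
```

```bash
python3 - <<'E'
from h import *
go([.499,.232,.058],203.5-68.75);print(ctrl.observe()['torque'])
p=cam('top'); save(p,'t8.png',(110,140,270,280),4)
E
```

```text
row [-0.0018 -0.005   0.0004] [ 0.0049 -0.0016 -0.0018] dist 0.0021 rows 0.033858856684569706
t 19.375 pos [0.4999 0.2339 0.0582] yaw 134.67 q [ 0.29  0.82 -1.05  1.91  0.88  0.96 -0.41] F [ 3.18  4.05 -0.79] open 0.0108 gf 58.986191153526306
[ 0.94772077 -0.54170288  0.13103951]
```

View pics/t8.png

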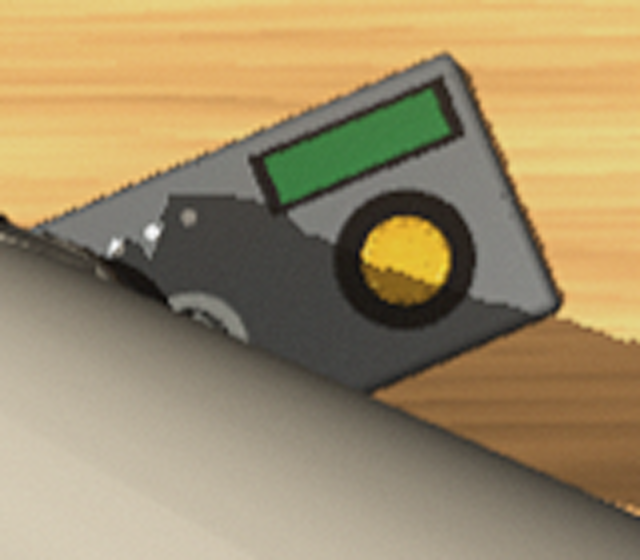

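The medal is centred on the pad at (405,259). The moment of 0.13 N m matches the spring at its stop. I'll nudge a few degrees further to be sure.

Request:
step_arm(steps="0 0 0 0 0 0.03; 0 0 0 0 0 0.07; 0 0 0 0 0 0.07; 0 0 0 0 0 0.07")

```text
t: 19.92
eef_pos: [0.4999, 0.2339, 0.0581]
orientation: [0.41, 0.912, 0.002, 0.0]
contact_force: [2.6, 5.3, -1.5]
opening: 0.0105
gripper_force: 59.9
```

```bash
python3 - <<'E'
from h import *
go([.499,.232,.058],203.5-68.75);print(ctrl.observe()['torque'])
E
```

```text
row [-0.0021 -0.005   0.0003] [ 0.0051 -0.001  -0.069 ] dist 0.0022 rows 0.034503877563821964
t 19.925 pos [0.4999 0.2339 0.0581] yaw 131.65 q [ 0.28  0.81 -1.04  1.91  0.87  0.96 -0.46] F [ 2.61  5.3  -1.55] open 0.0105 gf 59.88929271697998
[ 0.87762568 -0.68326771  0.85220595]
```

The moment jumped to 0.85 N m, so the switch is on its stop. Release and rise.

Request:
step_arm(steps="0 0 0 0 0 -0.07; 0 0 0 0 0 -0.07; 0 0 0 0 0 -0.07; 0 0 0 0 0 -0.07; 0 0 0 0 0 -0.07; 0 0 0 0 0 -0.07", gripper=0.1)

```text
t: 20.68
eef_pos: [0.4992, 0.2318, 0.0577]
orientation: [0.387, 0.922, -0.0, 0.0]
contact_force: [-0.1, 0.2, -0.1]
opening: 0.0766
gripper_force: 0.0
```

Request:
step_arm(steps="0 0 -0.05 0 0 0; 0 0 -0.18 0 0 0; 0 0 -0.3 0 0 0; 0 0 -0.35 0 0 0; 0 0 -0.35 0 0 0; 0 0 -0.35 0 0 0; 0 0 -0.35 0 0 0")

```text
t: 21.55
eef_pos: [0.4983, 0.2313, 0.1963]
orientation: [0.387, 0.922, -0.001, -0.001]
contact_force: [-0.1, 0.4, -0.8]
opening: 0.0772
gripper_force: 0.0
```

```bash
python3 - <<'E'
from h import *
go([.499,.232,.2],134.75)
p=cam('wrist')
for d in ctrl.silhouettes(p,'switch_grip')[:1]:
  y,x=np.nonzero(d['pixels']); w=px2w(p,np.c_[x,y],.07)[:,:2]; c=w.mean(0)
  m=d['pixels']&(p['img'].min(2)>0)
  print(d['p'],c,len(x))
for n in ('large_medal',):print(n,[(d['location'],d['p']) for d in ctrl.mark_of(p,n)])
# bar direction predicted at rest, and pad
for s in(-1,1):
  print('bar end',w2px(p,np.r_[np.array([.499,.232])+s*.022*np.array([.917,.399]),.077]))
im=p['img'].copy(); 
save(p,'w9.png')
E
```

```text
row [ 0.      0.0024 -0.0093] [-0.003  -0.0012 -0.006 ] dist 0.0039 rows 0.061666717486218145
t 21.55 pos [0.4983 0.2313 0.1963] yaw 134.48 q [ 0.41  0.66 -1.24  1.82  0.68  1.17 -0.28] F [-0.12  0.39 -0.76] open 0.0772 gf 0.0
0.76 [0.49774267 0.23706236] 2251
large_medal [([0.5476, 0.123, 0.049], 0.86)]
bar end [[253.39618046 195.75656503]]
bar end [[306.62737627 215.28497394]]
```

View pics/w9.png

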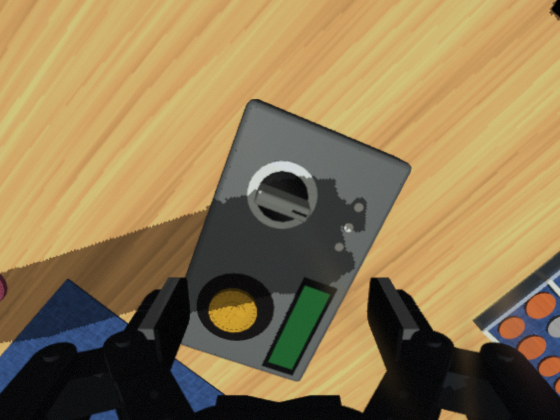

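The bar is back at rest: it runs (257,193) to (308,214), and the prediction for rest is (253,196) to (307,215). The medal lies within the pad at (232,310), and the arm is clear of everything. Handing in.

```bash
python3 -c "
from cell import ctrl
print(ctrl.job_done())"
```

```text
the job is handed in; nothing more can be done
None
```

I set the brass medal down flat inside the sensor pad, turned the start switch to its stop, and saw it spring back to rest; the job was handed in at about 21.6 s, and no verdict was returned.

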